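# Square a plastic housing into the assembly jig by pushing

### The job

Set up the beige housing in the assembly jig for the next repair step by pushing only: first push it across the plate until its long side lies flush against the back fence, then push the jig's sliding jaw along the fence until the housing is trapped snugly, without a gap, between the jaw and the end stop. Do not grip the jaw or touch its grey facing, do not lift or tip the housing, and leave the jar, spool, red shell and screwdriver where they are.

Things in the scene. Friction and masses are not known exactly. Their poses are not given: they have to be found in the camera images.
- jig: Fixed jig: aluminium plate 6 mm thick, x -165..125, y -200..200 mm, origin at table level. Jig x points from the open front (robot side) to the back fence, jig y along the fence to the end stop; turned up to 0.3 rad. Dark steel fence and stop are 30 mm high. Fence inner face at x = 85 mm (20 thick); end stop inner face at y = 140 mm (20 thick, x -15..85). Seated housing centre: x 40, y 77.5.
- corner (a point): Inner corner where fence and end stop meet, at the level of the plate's top (jig x = 85, y = 140, z = 6 mm).
- housing: Loose beige plastic housing, closed box 90 (x) x 125 (y) x 40 mm high, about 0.3 kg, dark vent slots on top, flat on the plate. Origin: centre of its underside. Starts clear of fence, stop and jaw, turned up to 0.35 rad from the jig's axes. Its +x (long) side goes against the back fence, its +y end against the end stop. Slides under a push of a few newtons.
- jaw (a joint): Travel of the sliding jaw in m, 0 to 0.2, growing along jig +y towards the end stop; starts at 0 to 0.03, reads 0.150 when the housing is trapped. About 2 N of friction; it stays where it is left. It pushes the housing along if it meets it.
- jaw_face (a point): Facing strip of the sliding jaw, 4 mm grey plastic; origin: centre of its front (towards the end stop), 22.5 mm above the table, jig x = 42.5 mm. The jaw is a bright steel bar across the plate, jig x = 0 to 85 mm, 20 mm thick along y with the strip (push on its bare outer face, 20 mm to the -y side), top 47 mm above the table, underside 2 mm over the plate. It bridges the fence (to x = 115 mm).
- jar: Bystander: small clear jar with grey lid, 32 mm diameter, 45 mm high, standing on the front left corner of the plate. Origin: centre of its underside.
- spool: Bystander: green plastic spool, 42 mm diameter, 35 mm high, standing on the front right corner of the plate. Origin: centre of its underside.
- shell: Bystander: red plastic shell, 85 x 60 x 38 mm, on the table to the left of the jig. Origin: centre of its underside.
- driver: Bystander: screwdriver with square yellow handle 22 mm thick, 170 mm long in all, lying on the table to the right of the jig. Its origin is at table level near its middle, its x axis runs to the tip.
Mind the look-alikes: they are no part of the job. There is more than one size of the housing; the one meant has the size given above.

How it is judged:
By the outcome, as a careful person would: the job done as asked, in the order asked, and still so for the second after the job is handed in, with the robot touching nothing.
It also fails if it takes over 51 s, if anything falls off the work surface, if the arm or the gripper's body presses on something with over 40 N, if the wrist force passes 120 N, or if a joint passes its speed limit or range.

### The arm

A 6-joint arm with a two-finger parallel gripper is mounted at the origin on the work surface. World frame = base frame: x ahead of the robot, y to its left, z up, the work surface at z = 0. Lengths are in mm, angles in rad, forces in N, time in s.
With the tool pointing down it reaches from about 375 to 975 mm from the base axis. Payload 3.8 kg.
Tool frame: the origin (TCP) lies between the finger pads; the fingertips stand 25 mm ahead of it and the grasp point (between the pads) lies 6 mm ahead of it; z points along the fingers, y is the line along which they close (so a half turn about z gives the same grasp; the last joint's range is limited). The gripper opens to 88 mm and grips with 3 to 60 N. Pads are 18 mm wide; open, the fingers measure 123 mm over their backs; the gripper's body (75 mm by 187 mm) begins 45 mm behind the grasp point.
Start: joints at [-1.347, 0.264, 1.604, -0, 1.274, -0.037], TCP at [174.046, -652.17, 263.706] pointing down, gripper open.
Joint ranges: [-2.63, 2.63], [-0.94, 2.18], [0.31, 2.57], [-1.31, 4.45], [0, 2.66], [-2.55, 2.55]. Speed limits (rad/s): [2.57, 2.57, 3.14, 3.14, 3.14, 3.14].

### API

Orientations are given as a rotation vector (axis times angle).
In Python, from bench import manip gives the robot as it stands. The module is installed in compiled form; this text tells all that it offers.
- The arm moves only by the tool apply_moves, never from a script. Its arguments are lists of equal length, an entry for each row: "rotation": the turn, a rotation vector about the tool's x, y, z in degrees, a list of three; "linear": the shift along the tool's x, y, z in m, a list of three; "grip": the closure, from -1 (fully open) to 1 (shut). A call has 1 to 10 rows; each row shifts and turns the commanded pose from where the row before left it, along the tool's axes as they then stand; what a row does not reach is not made up. A row lasts 1/12 s, in which the tool goes at most 41.7 mm and 7.16 degrees, less where a joint would pass 70% of its speed; a pose out of reach is approached as far as the arm can. A call with a gripper value outside its range is refused whole. The fingers move at their own pace and stop on an object; the grip force is fixed at half the most. Time passes only in rows, so rows that do not move let the fingers close. It gives the time, the measured TCP pose, the force, the opening and the grip force at its end, in the units of the state.
- manip.get_obs(): the state, without advancing time (a new reading comes with each control period).
- manip.grab_frame(name): name is "scene" or "side" or "wrist"; returns a dict with "img" (480x640x3 uint8, blue, green, red), "depth" (480x640 float32, mm along the optical axis (not along the pixel's ray), 0 where there is no reading), "K" (3x3 intrinsics, pixels), "k1" (the pictures are not rectified: a ray, as slopes to the right and down, at radius r is drawn at 1 + k1 r^2 times it, then the intrinsics apply), "world_to_cam" (4x4, takes a point from world to camera coordinates); the wrist camera has in their place "T_tool_cam" (4x4, takes a point from camera to tool coordinates, whose origin is the TCP and whose axes are the flange's). Camera axes: x right, y down, z forward; pixel columns grow to the right and rows downward; lengths in mm; the calibration is good to about 2 mm. A picture is of the moment at which its call begins: read the wrist's pose just before it.
- manip.finish_job(): hands the job in; it is judged then, once.
Trained networks look in the newest picture that a camera, given by its name, has taken for a name from the list of things; names that differ only in an ending like _2 or _b are one class to them, and where a whole thing is asked for, a point or a joint stands for the part that bears it (a point fixed in the world has none). Each returns a list of dicts, best first, with "confidence" (0 to 1); they miss things now and then, are a little off and sometimes report something else, mostly with a low value. They report only what shows in the picture. A call takes as long as a camera call. They do not tell look-alikes from the thing itself.
- manip.look_for(camera, name): "at" ([column, row] in pixels, amid what is visible of it).
- manip.place_of(camera, name): "at" ([column, row] in pixels: a listed point, or the origin of a listed thing).
The state is a dict: "time_s": time; "joints": joint angles; "qd": joint speeds; "joint_torque": joint torques, N m; "eef_pos": TCP position; "orientation": TCP orientation; "force": force on the tool from outside, world axes, zero at the start; "torque": the same for the moment, N m; "gripper_width": finger opening in mm; "grasp_force": force on a finger pad.
Only numpy, scipy, OpenCV 4.12 (cv2) and the standard library are available. Lean on these libraries where they do the work, as an engineer would, in place of code of your own. Each camera call takes 0.05 s, during which the arm holds its last target. There are 200 camera calls.

## Working session

There is one attempt and no reset: what is moved stays moved. The work goes in short steps, Python scripts to look and compute and a tool call to move; the robot and the scene stay as the last step left them, time stands still between calls to the robot, and variables do not carry over. Pictures are saved under pics/ and viewed, at most 10 in all, crops included, and the job is handed in when it is done.

Besides the shell and the picture viewer there is one more tool, called by a JSON object that holds its "api" and its "payload", one argument or row to a line. apply_moves: Moves the arm, as the interface text tells. Its arguments: {"type":"object","properties":{"rotation":{"type":"array"},"linear":{"type":"array"},"grip":{"type":"array"}},"required":["rotation","linear","grip"]}

```bash
mkdir -p pics
cat > h.py <<'E'
import numpy as np, cv2
from bench import manip
def ray(f,px):
    K=f["K"];u=np.array([(px[0]-K[0][2])/K[0][0],(px[1]-K[1][2])/K[1][1]]);s=u.copy()
    for _ in range(20): s=u/(1+f["k1"]*(s@s))
    return np.array([s[0],s[1],1.])
def c2w(f): return np.linalg.inv(np.array(f["world_to_cam"]))
def onz(f,px,z):
    T=c2w(f);d=T[:3,:3]@ray(f,px);o=T[:3,3];return o+d*(z-o[2])/d[2]
def dep(f,px):
    c,r=int(round(px[0])),int(round(px[1]));p=f["depth"][max(0,r-1):r+2,max(0,c-1):c+2];p=p[p>0]
    if len(p)==0:return None
    T=c2w(f);return T[:3,:3]@(ray(f,px)*np.median(p))+T[:3,3]
def cloud(f):
    K=np.array(f["K"]);v,u=np.mgrid[0:480,0:640]
    a=np.stack([(u-K[0,2])/K[0,0],(v-K[1,2])/K[1,1]],-1);s=a.copy()
    for _ in range(20): s=a/(1+f["k1"]*(s**2).sum(-1,keepdims=True))
    P=np.concatenate([s,np.ones((480,640,1))],-1)*f["depth"][...,None]
    T=c2w(f);return P@T[:3,:3].T+T[:3,3]
E
python3 - <<'E'
from h import *
np.set_printoptions(precision=1,suppress=True)
print(manip.get_obs())
for cam in("scene","side"):
    f=manip.grab_frame(cam);cv2.imwrite(f"pics/{cam}0.png",f["img"]);np.savez(f"{cam}0.npz",**f)
    print(cam,c2w(f)[:3,3])
    for n,z in(("jig",0),("corner",6),("housing",6),("jaw_face",22.5),("jar",6),("spool",6),("shell",0),("driver",0)):
        for r in manip.place_of(cam,n)[:3]: print(n,np.array(r["at"]),round(r["confidence"],2),onz(f,r["at"],z))
E
```

```text
{'time_s': 0.0, 'joints': array([-1.3,  0.3,  1.6,  0. ,  1.3, -0. ]), 'qd': array([ 0., -0.,  0.,  0., -0.,  0.]), 'joint_torque': array([ -0. , -50.2, -35.7,   0.1,   0. ,  -0. ]), 'eef_pos': array([ 173.9, -651.5,  262.4]), 'orientation': array([-3.1, -0.4,  0. ]), 'force': array([-0.4, -0.1,  0.2]), 'torque': array([ 0., -0.,  0.]), 'grasp_force': 0.0, 'gripper_width': 88.37932833804548}
scene [ 798.3 -643.6  834.5]
jig [370. 267.] 0.74 [567.   17.5  -0. ]
corner [437.8 254.6] 0.8 [688.5 126.7   6. ]
housing [357.4 257.9] 0.9 [532.1  22.4   6. ]
housing [294.6 144.7] 0.69 [181.2 314.8   6. ]
housing [167.  288.2] 0.69 [ 217.3 -265.7    6. ]
jaw_face [345.1 305.5] 0.94 [ 573.9 -119.    22.5]
jar [383.5 205.6] 0.75 [510.4 212.3   6. ]
jar [368.8 268.8] 0.2 [568.7   6.7   6. ]
spool [276.6 271.9] 0.92 [ 396.3 -105.9    6. ]
shell [403.6 158.6] 0.65 [476.1 426.9   0. ]
driver [222.1 459.7] 0.92 [ 537.8 -491.9    0. ]
side [  91.1  975.8 1305.9]
jig [270.6 239.7] 0.73 [565.7   6.5   0. ]
corner [212.6 253.4] 0.87 [700.3 108.3   6. ]
housing [368.5 368.8] 0.87 [190.8 314.2   6. ]
housing [409.6 205.1] 0.86 [ 217.4 -244.4    6. ]
housing [280.4 247. ] 0.66 [527.6  27.    6. ]
jaw_face [283.5 199.4] 0.67 [ 577.8 -133.3   22.5]
jar [266.6 299.1] 0.54 [499.8 202.6   6. ]
spool [339.  222.9] 0.56 [ 397.5 -110.4    6. ]
shell [237.4 378.2] 0.85 [484.8 435.4  -0. ]
driver [332.7 130.1] 0.69 [ 542.2 -506.7    0. ]
```

View pics/scene0.png

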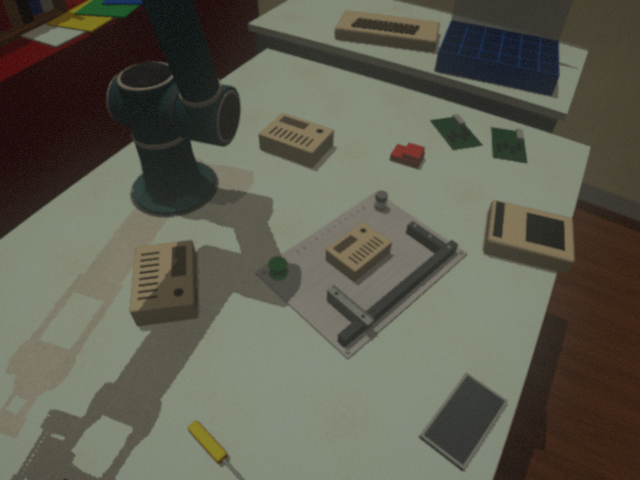

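View pics/side0.png

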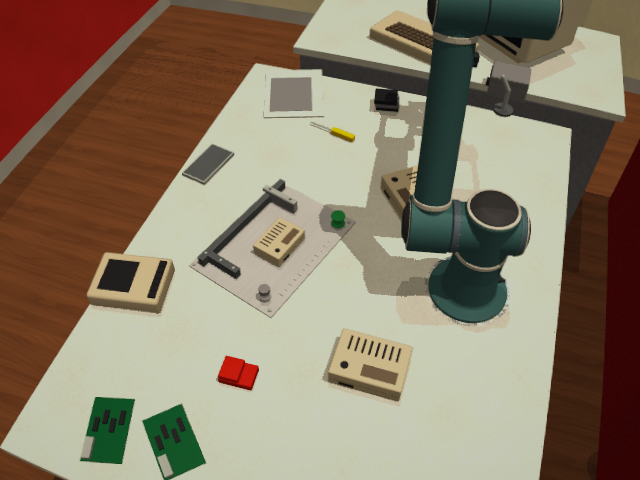

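Scene: the plate carries the right housing at (358,250), with the jaw at (350,305), the fence running (345,340)-(455,250) and the stop at (430,238). The larger beige boxes are look-alikes. Next I refine with depth.

Run:
```python
from h import *
np.set_printoptions(precision=1,suppress=True)
for cam in("scene","side"):
    f=dict(np.load(f"{cam}0.npz"));P=cloud(f);ok=f["depth"]>0
    w=lambda p,r:ok&(np.hypot(P[...,0]-p[0],P[...,1]-p[1])<r)
    m=w((568,12),260)
    print(cam,"table z",np.median(P[...,2][w((700,-250),60)]),"plate z",np.median(P[...,2][w((470,60),30)]))
    h,e=np.histogram(P[...,2][m],bins=np.arange(-4,62,2));print(list(zip(e.astype(int),h)))
    hsv=cv2.cvtColor(f["img"],cv2.COLOR_BGR2HSV)
    for n,mm in(("housing top",w((535,22),95)&(P[...,2]>40)&(P[...,2]<52)),("fence dark",m&(f["img"].max(-1)<75)&(P[...,2]>22)&(P[...,2]<44)),("plate",m&(P[...,2]>3.5)&(P[...,2]<9)),("jawtop",w((590,-125),75)&(P[...,2]>42)&(P[...,2]<54))):
        k,l,st,c=cv2.connectedComponentsWithStats(mm.astype(np.uint8))
        i=1+np.argmax(st[1:,4]);q=P[l==i]; r=cv2.minAreaRect(q[:,:2].astype(np.float32))
        print(n,len(q),"zmed",np.median(q[:,2]),"rect",r, "boxpts",cv2.boxPoints(r).tolist())
```

```text
scene table z 0.6340040647490355 plate z 7.556910427056664
[(np.int64(-4), np.int64(587)), (np.int64(-2), np.int64(4145)), (np.int64(0), np.int64(7219)), (np.int64(2), np.int64(3343)), (np.int64(4), np.int64(2787)), (np.int64(6), np.int64(5497)), (np.int64(8), np.int64(2978)), (np.int64(10), np.int64(530)), (np.int64(12), np.int64(195)), (np.int64(14), np.int64(134)), (np.int64(16), np.int64(140)), (np.int64(18), np.int64(121)), (np.int64(20), np.int64(135)), (np.int64(22), np.int64(144)), (np.int64(24), np.int64(154)), (np.int64(26), np.int64(137)), (np.int64(28), np.int64(123)), (np.int64(30), np.int64(126)), (np.int64(32), np.int64(174)), (np.int64(34), np.int64(483)), (np.int64(36), np.int64(847)), (np.int64(38), np.int64(388)), (np.int64(40), np.int64(185)), (np.int64(42), np.int64(201)), (np.int64(44), np.int64(407)), (np.int64(46), np.int64(1040)), (np.int64(48), np.int64(698)), (np.int64(50), np.int64(131)), (np.int64(52), np.int64(21)), (np.int64(54), np.int64(2)), (np.int64(56), np.int64(0)), (np.int64(58), np.int64(0))]
housing top 1770 zmed 47.20441679932827 rect ((531.53
[... 2794 characters left out ...]
0834350585938, 121.30590057373047], [592.9534301757812, 145.66567993164062]]
plate 4759 zmed 6.504152286123826 rect ((547.5377197265625, 15.515792846679688), (437.6645812988281, 312.5706787109375), 71.72811889648438) boxpts [[330.5226745605469, -143.28326416015625], [627.3333129882812, -241.28244018554688], [764.552734375, 174.31484985351562], [467.74212646484375, 272.31402587890625]]
jawtop 224 zmed 48.24534333533575 rect ((586.70361328125, -121.46001434326172), (35.73615646362305, 112.9299545288086), 72.01497650146484) boxpts [[527.4805908203125, -121.0204086303711], [634.8924560546875, -155.88961791992188], [645.9266357421875, -121.89962005615234], [538.5147705078125, -87.03041076660156]]
```

Run:
```python
import cv2
for c,(x,y) in(("scene",(240,180)),("side",(180,160))):
    im=cv2.imread(f"pics/{c}0.png")[y:y+190,x:x+240]
    cv2.imwrite(f"pics/{c}crop.png",cv2.resize(im,None,fx=3.1,fy=3.1,interpolation=cv2.INTER_CUBIC))
```

```text
(no output)
```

View pics/scenecrop.png

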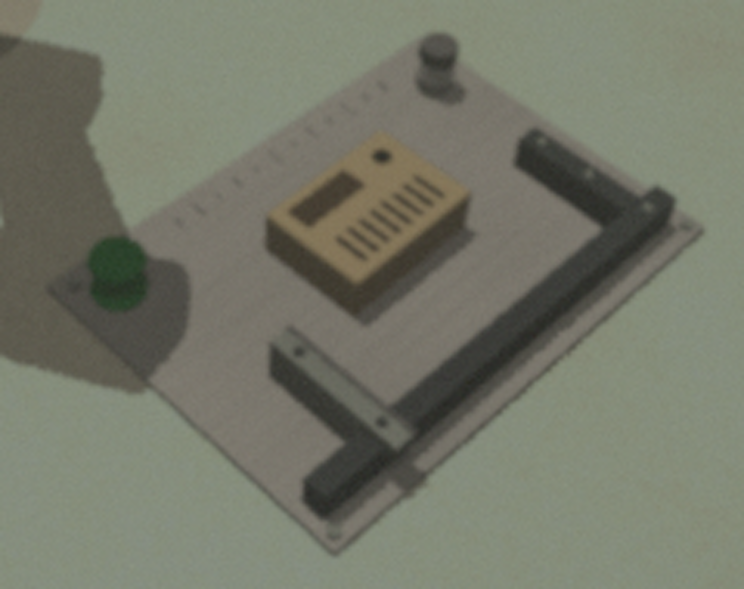

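The crop confirms the layout: the housing is nearly parallel to the jig, with the jaw at its -y side. I'll refine the jig from the fence top and work out the first move.

```bash
cat >> h.py <<'E'
from scipy.spatial.transform import Rotation as Rn
from scipy.optimize import minimize
def sd(p,x0,x1,y0,y1): # inside measure of box
    return np.minimum.reduce([p[:,0]-x0,x1-p[:,0],p[:,1]-y0,y1-p[:,1]])
def tojig(P,j):
    c,s=np.cos(j[2]),np.sin(j[2]);d=P-np.array(j[:2]);return np.stack([c*d[...,0]+s*d[...,1],-s*d[...,0]+c*d[...,1]],-1)
def fromjig(p,j):
    c,s=np.cos(j[2]),np.sin(j[2]);return np.array([j[0]+c*p[0]-s*p[1],j[1]+s*p[0]+c*p[1]])
def delta(target,yaw_axis): # target xyz TCP; tool down with tool y axis along world angle yaw_axis (mod pi)
    o=manip.get_obs();R=Rn.from_rotvec(o["orientation"]);M=R.as_matrix()
    cur=np.arctan2(M[1,1],M[0,1]);t=(yaw_axis-cur+np.pi/2)%np.pi-np.pi/2
    print("t",round(o["time_s"],2),"pos",o["eef_pos"].round(1),"j6",o["joints"][5].round(2),"F",o["force"].round(1),"turn about tool z deg",round(-np.degrees(t),1),"tool z",M[:,2].round(3))
    print("shift tool frame now mm",(M.T@(np.array(target)-o["eef_pos"])).round(1))
    M2=(Rn.from_rotvec([0,0,t])*R).as_matrix();print("after turn",(M2.T@(np.array(target)-o["eef_pos"])).round(1))
E
python3 - <<'E'
from h import *
np.set_printoptions(precision=1,suppress=True)
Q=[]
for cam in("scene","side"):
    f=dict(np.load(f"{cam}0.npz"));P=cloud(f);ok=f["depth"]>0
    m=ok&(np.hypot(P[...,0]-568,P[...,1]-15)<260)&(P[...,2]>-10)
    Q.append(P[m])
    P=P[m];
    def model(j):
        p=tojig(P[:,:2],j);s=lambda *b:1/(1+np.exp(-np.clip(sd(p,*b)/1.5,-30,30)))
        z=6*s(-165,125,-200,200);a=np.maximum(s(85,105,-150,170),s(-15,85,140,160));return z+a*30,p
    def cost(j):
        z,p=model(j);use=~((sd(p,-100,84,-150,75)>0)|(sd(p,84,118,-200,-80)>0)|(sd(p,84,118,150,200)>0)|((p[:,0]<-90)&(abs(p[:,1])>135)&(sd(p,-165,0,-200,200)>0)))
        r=(P[:,2]-z)[use];return np.mean(np.minimum(abs(r),12))
    best=min((minimize(cost,[567+a,15+b,-.284],method="Nelder-Mead",options=dict(initial_simplex=[[567+a,15+b,-.284],[573+a,15+b,-.284],[567+a,21+b,-.284],[567+a,15+b,-.26]])) for a in(-4,4) for b in(-4,4)),key=lambda r:r.fun)
    print(cam,best.x.round(4),best.fun)
    p=tojig(P[:,:2],best.x)
    for n,b,ax in(("fence x",(70,120,-40,100),0),("stop y",(0,70,125,175),1),("jaw y",(10,75,-175,-90),1),("fence y",(87,103,-190,200),1)):
        k=(sd(p,*b)>0)&(P[:,2]>(25 if n!="jaw y" else 38));v=p[k,ax];print(n,k.sum(),np.percentile(v,[2,50,98]))
    hp=(P[:,2]>42)&(P[:,2]<52)&(sd(p,-110,40,-90,90)>0);print("housing centre jig",np.array(cv2.minAreaRect(p[hp].astype(np.float32))[0]))
E
```

```text
scene [567.9  12.8  -0.3] 1.8517724655457863
fence x 588 [ 86.2  98.2 106.5]
stop y 283 [138.6 144.2 159.8]
jaw y 327 [-138.  -129.8 -116.7]
fence y 1078 [-187.3  -30.3  170.3]
housing centre jig [-38.6   2.1]
side [571.4  10.5  -0.3] 3.0318697593881674
fence x 368 [ 79.5  88.6 103.1]
stop y 195 [140.1 153.2 161.8]
jaw y 145 [-137.4 -124.  -113.6]
fence y 516 [-178.4   25.2  178.6]
housing centre jig [-43.    4.2]
```

```bash
cat >> h.py <<'E'
J=(568.8,12.2,-0.285)
E
python3 - <<'E'
from h import *
a=fromjig((-118,2),J);print(a);delta([*a,140],J[2]+np.pi/2)
print(manip.get_obs()["joints"], "yaw end j1", np.arctan2(a[1],a[0]))
E
```

```text
[456.12223989  47.29590256]
t 0.9 pos [ 174.  -652.2  263.7] j6 -0.04 F [-0.   0.3 -0.8] turn about tool z deg 31.3 tool z [-0. -0. -1.]
shift tool frame now mm [ 452.9 -603.1  123.7]
after turn [  74.1 -750.6  123.7]
[-1.34693373e+00  2.63876498e-01  1.60396013e+00 -2.90398468e-05
  1.27370021e+00 -3.68971565e-02] yaw end j1 0.10332204164640184
```

{"api": "apply_moves", "payload": {
  "rotation": [
    [0,0,6.26],
    [0,0,6.26],
    [0,0,6.26],
    [0,0,6.26],
    [0,0,6.26],
    [0,0,0],
    [0,0,0],
    [0,0,0],
    [0,0,0],
    [0,0,0]
  ],
  "linear": [
    [0,0,0],
    [0,0,0],
    [0,0,0],
    [0,0,0],
    [0,0,0],
    [0.004,-0.039,0],
    [0.004,-0.039,0],
    [0.004,-0.039,0],
    [0.004,-0.039,0],
    [0.004,-0.039,0]
  ],
  "grip": [0,0,0,0,0,0,0,0,0,0]
}}

```text
time_s: 1.73
eef_pos: [248.4, -469.1, 263.6]
orientation: [-3.109, 0.448, -0.0]
force: [0.1, -0.3, -0.4]
gripper_width: 44.0
grasp_force: 0.0
```

{"api": "apply_moves", "payload": {
  "rotation": [
    [0,0,0],
    [0,0,0],
    [0,0,0],
    [0,0,0],
    [0,0,0],
    [0,0,0],
    [0,0,0],
    [0,0,0],
    [0,0,0],
    [0,0,0]
  ],
  "linear": [
    [0.004,-0.039,0],
    [0.004,-0.039,0],
    [0.004,-0.039,0],
    [0.004,-0.039,0],
    [0.004,-0.039,0],
    [0.004,-0.039,0],
    [0.004,-0.039,0],
    [0.004,-0.039,0],
    [0.004,-0.039,0],
    [0.004,-0.039,0]
  ],
  "grip": [0,0,0,0,0,0,0,0,0,0]
}}

```text
time_s: 2.57
eef_pos: [396.7, -105.9, 264.2]
orientation: [3.109, -0.447, 0.002]
force: [1.6, -0.6, -0.2]
gripper_width: 43.6
grasp_force: 0.0
```

Run:
```python
from h import *
a=fromjig((-118,2),J);delta([*a,42],J[2]+np.pi/2);o=manip.get_obs();print(o["gripper_width"],o["joints"])
```

```text
t 2.57 pos [ 396.7 -105.9  264.2] j6 1.53 F [ 1.6 -0.6 -0.2] turn about tool z deg -0.0 tool z [ 0.001 -0.001 -1.   ]
shift tool frame now mm [  13.5 -163.8  222.2]
after turn [  13.6 -163.8  222.2]
43.63660949422632 [-3.21627857e-01 -2.60065458e-01  2.12797713e+00 -4.09918157e-05
  1.27212873e+00  1.53492005e+00]
```

{"api": "apply_moves", "payload": {
  "rotation": [
    [0,0,0],
    [0,0,0],
    [0,0,0],
    [0,0,0],
    [0,0,0],
    [0,0,0],
    [0,0,0],
    [0,0,0],
    [0,0,0],
    [0,0,0]
  ],
  "linear": [
    [0.003,-0.033,0],
    [0.003,-0.033,0],
    [0.003,-0.033,0],
    [0.003,-0.033,0],
    [0.002,-0.032,0],
    [0,0,0.04],
    [0,0,0.04],
    [0,0,0.04],
    [0,0,0.02],
    [0,0,0]
  ],
  "grip": [0,0,0,0,0,0,0,0,0,0]
}}

```text
time_s: 3.4
eef_pos: [451.4, 45.7, 118.5]
orientation: [3.108, -0.446, -0.016]
force: [-1.7, -0.7, -0.7]
gripper_width: 44.4
grasp_force: 0.0
```

Run:
```python
from h import *
np.set_printoptions(precision=1,suppress=True)
a=fromjig((-118,2),J);delta([*a,42],J[2]+np.pi/2);o=manip.get_obs()
M=Rn.from_rotvec(o["orientation"]).as_matrix();print(M[:,0],tojig(o["eef_pos"][:2],J))
f=manip.grab_frame("wrist");cv2.imwrite("pics/w1.png",f["img"])
```

```text
t 3.4 pos [451.4  45.7 118.5] j6 1.9 F [-1.7 -0.7 -0.7] turn about tool z deg -0.0 tool z [-0. -0. -1.]
shift tool frame now mm [ 4.9 -3.1 76.5]
after turn [ 4.9 -3.1 76.5]
[ 1.  -0.3 -0. ] [-122.1   -0.9]
```

View pics/w1.png

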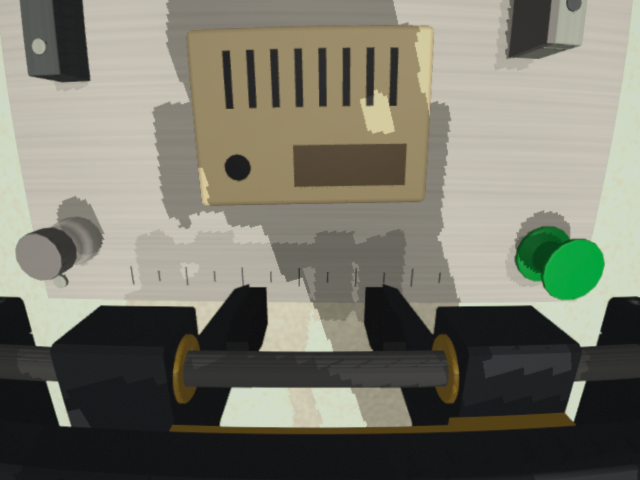

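The wrist view shows the fingers (cols 240-390) centred behind the housing (centre col 313) and clear of the jar and spool. I'll descend and start the push.

{"api": "apply_moves", "payload": {
  "rotation": [
    [0,0,0],
    [0,0,0],
    [0,0,0],
    [0,0,0],
    [0,0,0],
    [0,0,0],
    [0,0,0],
    [0,0,0]
  ],
  "linear": [
    [0,-0.002,0.03],
    [0,0,0.03],
    [0,0,0.017],
    [0,0,0],
    [0.006,0,0],
    [0.006,0,0],
    [0.004,0,0],
    [0,0,0]
  ],
  "grip": [0,0,0,0,0,0,0,0]
}}

```text
time_s: 4.12
eef_pos: [475.4, 42.9, 49.2]
orientation: [-3.109, 0.447, -0.009]
force: [-0.0, -0.6, 0.3]
gripper_width: 43.9
grasp_force: 0.0
```

{"api": "apply_moves", "payload": {
  "rotation": [
    [0,0,0],
    [0,0,0],
    [0,0,0],
    [0,0,0],
    [0,0,0],
    [0,0,0],
    [0,0,0],
    [0,0,0],
    [0,0,0],
    [0,0,0]
  ],
  "linear": [
    [0.004,0,0],
    [0.004,0,0],
    [0.004,0,0],
    [0.004,0,0],
    [0.004,0,0],
    [0.004,0,0],
    [0.004,0,0],
    [0.004,0,0],
    [0.004,0,0],
    [0.004,0,0]
  ],
  "grip": [0,0,0,0,0,0,0,0,0,0]
}}

```text
time_s: 4.95
eef_pos: [510.6, 31.7, 46.5]
orientation: [3.11, -0.447, -0.0]
force: [-3.1, 0.2, 0.5]
gripper_width: 44.0
grasp_force: 0.7
```

Run:
```python
from h import *
np.set_printoptions(precision=2,suppress=True)
o=manip.get_obs();delta([*fromjig((-14,1),J),42],J[2]+np.pi/2)
f=manip.grab_frame("wrist");cv2.imwrite("pics/w2.png",f["img"])
```

```text
t 4.95 pos [510.6  31.7  46.5] j6 1.87 F [-3.1  0.2  0.5] turn about tool z deg -0.0 tool z [-0. -0. -1.]
shift tool frame now mm [47.3  1.3  4.5]
after turn [47.3  1.3  4.5]
```

View pics/w2.png

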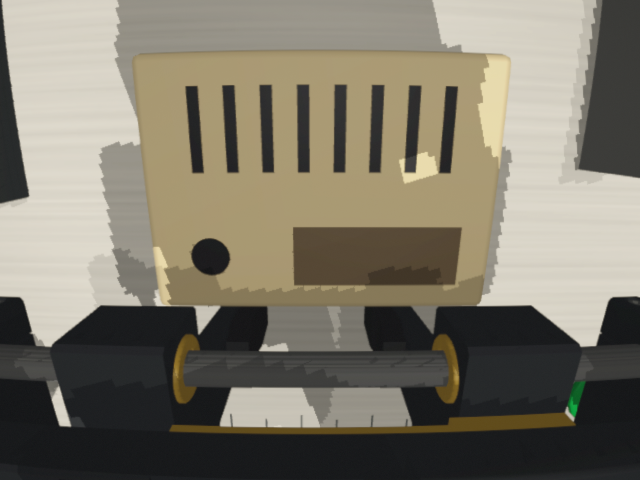

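The housing is square against both fingers (rear edge level at row 303). I'll continue towards the fence.

{"api": "apply_moves", "payload": {
  "rotation": [
    [0,0,0],
    [0,0,0],
    [0,0,0],
    [0,0,0],
    [0,0,0],
    [0,0,0],
    [0,0,0],
    [0,0,0],
    [0,0,0],
    [0,0,0]
  ],
  "linear": [
    [0.004,0,0],
    [0.004,0,0],
    [0.004,0,0],
    [0.004,0,0],
    [0.004,0,0],
    [0.004,0,0],
    [0.004,0,0],
    [0.004,0,0],
    [0.004,0,0],
    [0.002,0,0]
  ],
  "grip": [0,0,0,0,0,0,0,0,0,0]
}}

```text
time_s: 5.83
eef_pos: [547.5, 20.9, 46.8]
orientation: [-3.11, 0.447, -0.001]
force: [-1.3, 0.3, -0.1]
gripper_width: 43.9
grasp_force: 0.7
```

{"api": "apply_moves", "payload": {
  "rotation": [
    [0,0,0],
    [0,0,0],
    [0,0,0],
    [0,0,0]
  ],
  "linear": [
    [0.002,0,0],
    [0.001,0,0],
    [0.001,0,0],
    [0,0,0]
  ],
  "grip": [0,0,0,0]
}}

```text
time_s: 6.17
eef_pos: [550.8, 20.0, 46.8]
orientation: [-3.11, 0.447, -0.001]
force: [-0.9, -0.2, 1.2]
gripper_width: 43.5
grasp_force: 0.5
```

{"api": "apply_moves", "payload": {
  "rotation": [
    [0,0,0],
    [0,0,0],
    [0,0,0],
    [0,0,0]
  ],
  "linear": [
    [0.001,0,0],
    [0.001,0,0],
    [0.001,0,0],
    [0,0,0]
  ],
  "grip": [0,0,0,0]
}}

```text
time_s: 6.5
eef_pos: [553.7, 19.1, 46.8]
orientation: [3.11, -0.447, 0.001]
force: [-0.4, 0.5, 0.3]
gripper_width: 44.2
grasp_force: 0.6
```

{"api": "apply_moves", "payload": {
  "rotation": [
    [0,0,0],
    [0,0,0],
    [0,0,0],
    [0,0,0]
  ],
  "linear": [
    [0.001,0,0],
    [0.001,0,0],
    [0.001,0,0],
    [0,0,0]
  ],
  "grip": [0,0,0,0]
}}

```text
time_s: 6.83
eef_pos: [554.8, 18.7, 46.4]
orientation: [-3.109, 0.448, 0.006]
force: [-6.7, 2.1, 5.4]
gripper_width: 43.9
grasp_force: 3.3
```

{"api": "apply_moves", "payload": {
  "rotation": [
    [0,0,0],
    [0,0,0],
    [0,0,0]
  ],
  "linear": [
    [0.001,0,0],
    [0.001,0,0],
    [0,0,0]
  ],
  "grip": [0,0,0]
}}

```text
time_s: 7.08
eef_pos: [554.9, 18.7, 46.0]
orientation: [-3.109, 0.448, 0.012]
force: [-10.1, 5.3, 7.4]
gripper_width: 43.8
grasp_force: 5.7
```

Run:
```python
from h import *
np.set_printoptions(precision=2,suppress=True)
o=manip.get_obs();print(o["force"],tojig(o["eef_pos"][:2],J))
f=manip.grab_frame("wrist");cv2.imwrite("pics/w3.png",f["img"])
```

```text
[-10.09   5.33   7.39] [-15.19   2.33]
```

View pics/w3.png

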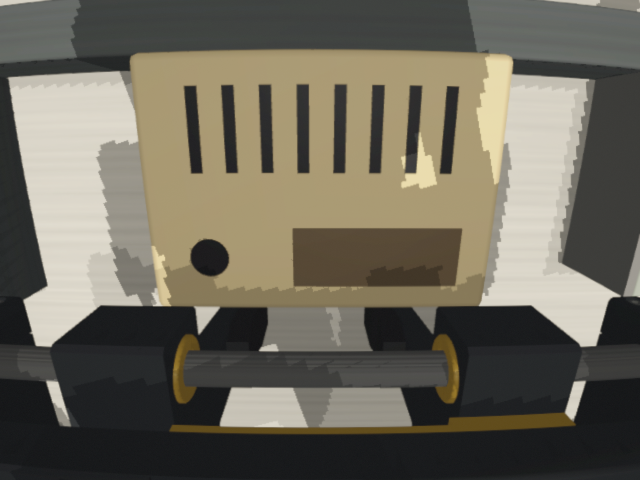

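Wrist view: the housing's far edge (row 55) lies along the fence across its whole length, force has risen to about 10 N, so it's flush. I'll back off, rise and go over to the jaw's outer side.

{"api": "apply_moves", "payload": {
  "rotation": [
    [0,0,0],
    [0,0,0],
    [0,0,0],
    [0,0,0],
    [0,0,0],
    [0,0,0],
    [0,0,0],
    [0,0,0],
    [0,0,0]
  ],
  "linear": [
    [-0.004,0,0],
    [-0.013,0,0],
    [-0.02,0,0],
    [0,0,0],
    [0,0,-0.03],
    [0,0,-0.035],
    [0,0,-0.035],
    [0,0,0],
    [0,0,0]
  ],
  "grip": [0,0,0,0,0,0,0.5,1,1]
}}

```text
time_s: 7.88
eef_pos: [526.3, 27.9, 150.1]
orientation: [-3.109, 0.447, -0.013]
force: [1.3, 0.4, -0.3]
gripper_width: 26.0
grasp_force: 0.0
```

{"api": "apply_moves", "payload": {
  "rotation": [
    [0,0,0],
    [0,0,0],
    [0,0,0],
    [0,0,0],
    [0,0,0],
    [0,0,0],
    [0,0,0],
    [0,0,0]
  ],
  "linear": [
    [0.015,0.03,0],
    [0.015,0.03,0],
    [0.015,0.03,0],
    [0.015,0.03,0],
    [0.015,0.03,0],
    [0.015,0.03,0],
    [0,0,0],
    [0,0,0]
  ],
  "grip": [1,1,1,1,1,1,1,1]
}}

```text
time_s: 8.55
eef_pos: [558.0, -171.5, 144.8]
orientation: [-3.109, 0.452, 0.003]
force: [0.5, 0.8, -0.9]
gripper_width: 0.3
grasp_force: 0.0
```

Run:
```python
from h import *
np.set_printoptions(precision=3,suppress=True)
o=manip.get_obs();print(o["force"],tojig(o["eef_pos"][:2],J),o["gripper_width"])
delta([*fromjig((40,-182),J),44],J[2]+np.pi/2)
f=manip.grab_frame("wrist");cv2.imwrite("pics/w4.png",f["img"])
f=manip.grab_frame("scene");P=cloud(f);p=tojig(P[...,:2],J)
for n,k in(("housing",(sd(p.reshape(-1,2),-60,120,-70,130)>0)),):
    q=p.reshape(-1,2)[k&(P[...,2].ravel()>42.5)&(P[...,2].ravel()<52)];print(n,len(q),cv2.minAreaRect(q.astype(np.float32)))
```

```text
[ 0.508  0.839 -0.913] [  41.271 -179.377] 0.3131471528057484
t 8.55 pos [ 558.  -171.5  144.8] j6 1.52 F [ 0.5  0.8 -0.9] turn about tool z deg -0.2 tool z [-0.002  0.001 -1.   ]
shift tool frame now mm [ -1.    2.6 100.9]
after turn [ -1.1   2.6 100.9]
housing 1847 ((39.52985763549805, 0.1538848876953125), (127.73690032958984, 91.86673736572266), 88.97056579589844)
```

View pics/w4.png

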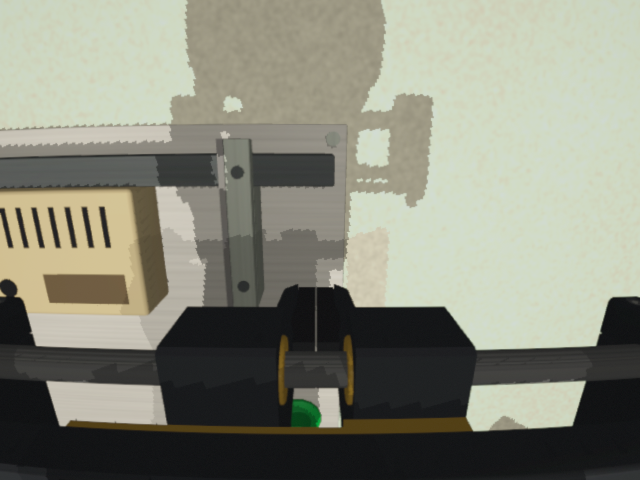

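The closed fingers (cols 280-352) stand clear outside the jaw's outer face (col 262). I'll descend and approach.

{"api": "apply_moves", "payload": {
  "rotation": [
    [0,0,0],
    [0,0,0],
    [0,0,0],
    [0,0,0],
    [0,0,0],
    [0,0,0],
    [0,0,0],
    [0,0,0],
    [0,0,0],
    [0,0,0]
  ],
  "linear": [
    [0,0,0.035],
    [0,0,0.035],
    [0,0,0.03],
    [0,0,0],
    [0,-0.004,0],
    [0,-0.004,0],
    [0,-0.004,0],
    [0,-0.004,0],
    [0,-0.004,0],
    [0,-0.004,0]
  ],
  "grip": [1,1,1,1,1,1,1,1,1,1]
}}

```text
time_s: 9.48
eef_pos: [566.4, -146.8, 48.3]
orientation: [3.109, -0.446, 0.004]
force: [-0.9, -1.7, 1.5]
gripper_width: 0.4
grasp_force: 1.1
```

{"api": "apply_moves", "payload": {
  "rotation": [
    [0,0,0],
    [0,0,0],
    [0,0,0],
    [0,0,0],
    [0,0,0],
    [0,0,0],
    [0,0,0],
    [0,0,0],
    [0,0,0],
    [0,0,0]
  ],
  "linear": [
    [0,-0.004,0],
    [0,-0.004,0],
    [0,-0.004,0],
    [0,-0.004,0],
    [0,-0.004,0],
    [0,-0.004,0],
    [0,-0.004,0],
    [0,-0.004,0],
    [0,-0.004,0],
    [0,-0.004,0]
  ],
  "grip": [1,1,1,1,1,1,1,1,1,1]
}}

```text
time_s: 10.32
eef_pos: [576.6, -108.1, 46.6]
orientation: [3.11, -0.447, 0.0]
force: [1.1, -2.4, 0.2]
gripper_width: 0.3
grasp_force: 1.1
```

Run:
```python
from h import *
np.set_printoptions(precision=3,suppress=True)
o=manip.get_obs();print(o["force"],o["eef_pos"],tojig(o["eef_pos"][:2],J))
f=manip.grab_frame("scene");P=cloud(f);x,y=320,200
cv2.imwrite("pics/s5.png",cv2.resize(f["img"][170:370,240:480],None,fx=3,fy=3))
```

```text
[ 1.063 -2.448  0.213] [ 576.591 -108.127   46.623] [  41.308 -113.283]
```

View pics/s5.png

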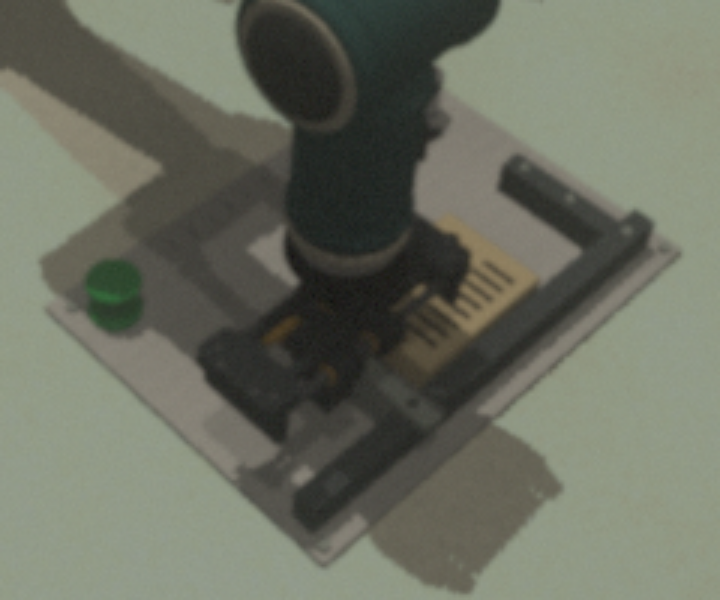

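The jaw (415,390 in the crop) slides ahead of the fingers and the housing stays on the fence. Continuing gently.

{"api": "apply_moves", "payload": {
  "rotation": [
    [0,0,0],
    [0,0,0],
    [0,0,0],
    [0,0,0],
    [0,0,0],
    [0,0,0],
    [0,0,0],
    [0,0,0],
    [0,0,0],
    [0,0,0]
  ],
  "linear": [
    [0,-0.003,0],
    [0,-0.003,0],
    [0,-0.003,0],
    [0,-0.003,0],
    [0,-0.003,0],
    [0,-0.003,0],
    [0,-0.003,0],
    [0,-0.003,0],
    [0,-0.003,0],
    [0,-0.003,0]
  ],
  "grip": [1,1,1,1,1,1,1,1,1,1]
}}

```text
time_s: 11.2
eef_pos: [584.9, -79.5, 46.6]
orientation: [3.11, -0.447, -0.0]
force: [-0.5, -3.2, -1.4]
gripper_width: 0.5
grasp_force: 1.5
```

{"api": "apply_moves", "payload": {
  "rotation": [
    [0,0,0],
    [0,0,0],
    [0,0,0],
    [0,0,0],
    [0,0,0],
    [0,0,0],
    [0,0,0],
    [0,0,0],
    [0,0,0],
    [0,0,0]
  ],
  "linear": [
    [0,-0.003,0],
    [0,-0.003,0],
    [0,-0.003,0],
    [0,-0.003,0],
    [0,-0.003,0],
    [0,-0.003,0],
    [0,-0.003,0],
    [0,-0.003,0],
    [0,-0.003,0],
    [0,-0.003,0]
  ],
  "grip": [1,1,1,1,1,1,1,1,1,1]
}}

```text
time_s: 12.03
eef_pos: [593.4, -50.7, 46.7]
orientation: [3.11, -0.447, 0.0]
force: [1.4, -3.5, -0.9]
gripper_width: 0.4
grasp_force: 1.6
```

{"api": "apply_moves", "payload": {
  "rotation": [
    [0,0,0],
    [0,0,0],
    [0,0,0],
    [0,0,0],
    [0,0,0],
    [0,0,0],
    [0,0,0],
    [0,0,0]
  ],
  "linear": [
    [0,-0.003,0],
    [0,-0.003,0],
    [0,-0.003,0],
    [0,-0.003,0],
    [0,-0.003,0],
    [0,-0.002,0],
    [0,-0.002,0],
    [0,0,0]
  ],
  "grip": [1,1,1,1,1,1,1,1]
}}

```text
time_s: 12.7
eef_pos: [598.8, -32.2, 46.8]
orientation: [-3.109, 0.447, 0.0]
force: [0.8, -1.4, -0.4]
gripper_width: 0.4
grasp_force: 0.6
```

Run:
```python
from h import *
np.set_printoptions(precision=3,suppress=True)
o=manip.get_obs();print(o["force"],o["torque"],o["eef_pos"],tojig(o["eef_pos"][:2],J))
f=manip.grab_frame("scene");f2=manip.grab_frame("wrist")
cv2.imwrite("pics/s6.png",np.hstack([cv2.resize(f["img"][170:370,240:480],(400,333)),cv2.resize(f2["img"],(400,333))]))
```

```text
[ 0.768 -1.38  -0.45 ] [-0.212 -0.053 -0.029] [598.806 -32.166  46.771] [ 41.269 -34.14 ]
```

View pics/s6.png

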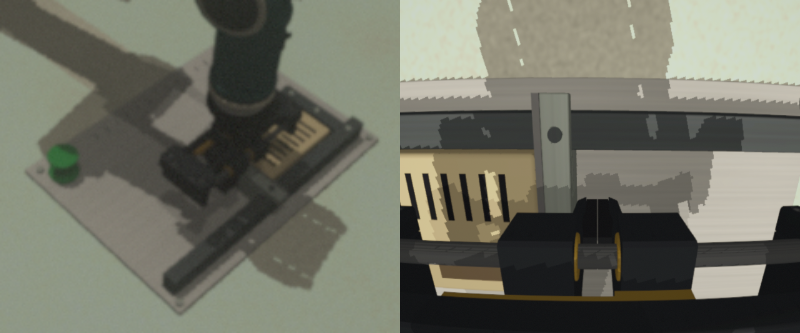

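The housing still lies along the fence, with the jaw face on its end. About 12 mm remain, so small steps until the force rises.

{"api": "apply_moves", "payload": {
  "rotation": [
    [0,0,0],
    [0,0,0],
    [0,0,0],
    [0,0,0],
    [0,0,0],
    [0,0,0]
  ],
  "linear": [
    [0,-0.002,0],
    [0,-0.002,0],
    [0,-0.002,0],
    [0,-0.001,0],
    [0,-0.001,0],
    [0,0,0]
  ],
  "grip": [1,1,1,1,1,1]
}}

```text
time_s: 13.3
eef_pos: [600.8, -24.9, 46.7]
orientation: [-3.11, 0.447, 0.001]
force: [-1.9, -3.2, 1.8]
gripper_width: 0.5
grasp_force: 1.7
```

{"api": "apply_moves", "payload": {
  "rotation": [
    [0,0,0],
    [0,0,0],
    [0,0,0],
    [0,0,0]
  ],
  "linear": [
    [0,-0.001,0],
    [0,-0.001,0],
    [0,-0.001,0],
    [0,0,0]
  ],
  "grip": [1,1,1,1]
}}

```text
time_s: 13.63
eef_pos: [601.7, -21.9, 46.7]
orientation: [-3.11, 0.447, 0.0]
force: [-1.3, -2.8, 1.3]
gripper_width: 0.3
grasp_force: 1.8
```

{"api": "apply_moves", "payload": {
  "rotation": [
    [0,0,0],
    [0,0,0],
    [0,0,0]
  ],
  "linear": [
    [0,-0.001,0],
    [0,-0.001,0],
    [0,0,0]
  ],
  "grip": [1,1,1]
}}

```text
time_s: 13.88
eef_pos: [602.2, -20.2, 46.7]
orientation: [3.109, -0.447, -0.001]
force: [-1.8, -3.4, 2.7]
gripper_width: 0.4
grasp_force: 2.2
```

{"api": "apply_moves", "payload": {
  "rotation": [
    [0,0,0],
    [0,0,0],
    [0,0,0]
  ],
  "linear": [
    [0,-0.001,0],
    [0,-0.001,0],
    [0,0,0]
  ],
  "grip": [1,1,1]
}}

```text
time_s: 14.13
eef_pos: [602.3, -20.0, 46.7]
orientation: [3.107, -0.445, -0.002]
force: [-4.4, -9.7, 4.3]
gripper_width: 0.6
grasp_force: 5.9
```

{"api": "apply_moves", "payload": {
  "rotation": [
    [0,0,0],
    [0,0,0],
    [0,0,0]
  ],
  "linear": [
    [0,-0.001,0],
    [0,-0.001,0],
    [0,0,0]
  ],
  "grip": [1,1,1]
}}

```text
time_s: 14.38
eef_pos: [602.3, -19.9, 46.8]
orientation: [3.104, -0.444, -0.003]
force: [-6.4, -17.4, 5.3]
gripper_width: 0.5
grasp_force: 9.5
```

The force rose with no further motion, so the housing is trapped. I'll back off, rise and check.

{"api": "apply_moves", "payload": {
  "rotation": [
    [0,0,0],
    [0,0,0],
    [0,0,0],
    [0,0,0],
    [0,0,0],
    [0,0,0],
    [0,0,0],
    [0,0,0],
    [0,0,0],
    [0,0,0]
  ],
  "linear": [
    [0,0.004,0],
    [0,0.013,0],
    [0,0.02,0],
    [0,0,0],
    [0,0,-0.035],
    [0,0,-0.04],
    [0,0,-0.04],
    [-0.03,0,-0.03],
    [-0.03,0,-0.02],
    [0,0,0]
  ],
  "grip": [1,1,1,1,1,1,1,1,1,1]
}}

```text
time_s: 15.22
eef_pos: [535.5, -33.7, 216.5]
orientation: [-3.108, 0.446, -0.01]
force: [0.4, -1.2, 0.0]
gripper_width: 0.2
grasp_force: 0.0
```

{"api": "apply_moves", "payload": {
  "rotation": [
    [0,0,0],
    [0,0,0],
    [0,0,0],
    [0,0,0],
    [0,0,0]
  ],
  "linear": [
    [-0.03,0,0],
    [-0.03,0,0],
    [-0.03,0,0],
    [0,0,0],
    [0,0,0]
  ],
  "grip": [1,1,1,1,1]
}}

```text
time_s: 15.63
eef_pos: [448.9, -9.1, 210.4]
orientation: [-3.109, 0.445, -0.0]
force: [-0.1, -0.2, 0.2]
gripper_width: 0.8
grasp_force: 0.0
```

Run:
```python
from h import *
np.set_printoptions(precision=3,suppress=True)
o=manip.get_obs();print(o["force"],o["eef_pos"])
f=manip.grab_frame("scene");f2=manip.grab_frame("wrist");P=cloud(f).reshape(-1,3);p=tojig(P[:,:2],J)
q=p[(sd(p,-60,84,20,135)>0)&(P[:,2]>42.5)&(P[:,2]<52)];print(cv2.minAreaRect(q.astype(np.float32)))
cv2.imwrite("pics/s7.png",np.hstack([cv2.resize(f["img"][190:350,300:480],(370,329)),cv2.resize(f2["img"],(430,329))]))
for n,z in(("jar",6),("spool",6),("shell",0),("driver",0)):
    for r in manip.place_of("scene",n)[:1]: print(n,np.array(r["at"]),onz(f,r["at"],z))
```

```text
[-0.09  -0.245  0.242] [448.853  -9.073 210.436]
((39.47848892211914, 77.56066131591797), (114.7686538696289, 89.03253936767578), 89.8099365234375)
jar [380.9 206.5] [506.161 205.837   6.   ]
spool [273.8 275.3] [ 396.271 -117.144    6.   ]
shell [405.  157.6] [477.715 433.323   0.   ]
driver [220. 461.] [ 536.076 -495.51     0.   ]
```

View pics/s7.png

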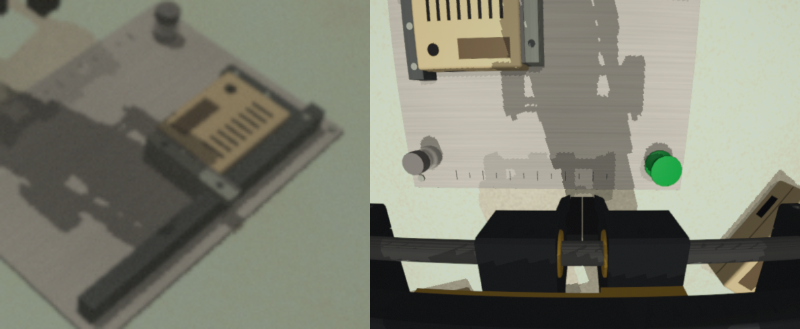

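The housing sits between stop and jaw along the fence, measured at jig (39.5, 77.6) against the seated target (40, 77.5). The bystanders haven't moved beyond detection noise. I'm handing it in.

```bash
python3 -c "
from bench import manip
print(manip.finish_job())"
```

```text
the job is handed in; nothing more can be done
None
```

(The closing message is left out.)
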